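# Sort the ratchet clamps: shut ones into the dock, open ones into the tray

### The arm

A 6-joint arm with a two-finger parallel gripper is mounted at the origin on the work surface. World frame = base frame: x ahead of the robot, y to its left, z up, the work surface at z = 0. Lengths are in m, angles in rad, forces in N, time in s.
With the tool pointing down it reaches from about 0.225 to 0.725 m from the base axis. Payload 3.1 kg.
Tool frame: the origin (TCP) lies on the centre line of the jaws, within the pads' length; the fingertips stand 11 mm ahead of it and the grasp point (between the pads) lies 8 mm behind it; z points along the fingers, y is the line along which they close (so a half turn about z gives the same grasp; the last joint's range is limited). The gripper opens to 85 mm and grips with 20 to 120 N. Pads are 22 mm wide; open, the fingers measure 114 mm over their backs; the gripper's body (76 mm by 85 mm) begins 54 mm behind the grasp point. The pads swing forward as they close: fully open they stand 13 mm farther back than shut.
Start: joints at [-1.315, 0.048, 0.099, 1.622, 0, 1.443], TCP at [0.197, -0.487, 0.242] pointing down, gripper open.
Joint ranges: [-2.91, 2.91], [-0.99, 1.94], [-1.21, 1.42], [-2.12, 2.29], [-1.49, 1.47], [-3.14, 3.14]. Speed limits (rad/s): [2.79, 2.79, 3.14, 3.14, 3.14, 3.14].

### API

Orientations are given as a unit quaternion [x, y, z, w].
In Python, from rig import * gives the robot as it stands. Calls block until the motion is done:
- move_ptp(position, orientation): joint-space move of the TCP to a pose.
- movel(position, max_speed=0.15, frame=None, until_force=None): straight line of the TCP; frame=None keeps the orientation; max_speed is the mean speed in m/s. With until_force (N) it stops when the force on the tool has changed by that much, and returns True; else False.
- movej(angles): joint-space move.
- command_gripper(opening, strength=None): opening from 0.0 (shut) to 1.0 (fully open); strength is the grip in N (None keeps the last); returns when the fingers have stopped.
- wait(seconds).
- ik(position, orientation): joint angles nearest the present ones, or None.
- capture(name): name is "scene" or "top" or "wrist"; returns a dict with "img" (400x640x3 uint8, blue, green, red), "intrinsics" (3x3 intrinsics, pixels), "T" (4x4, takes a point from camera to world coordinates). Camera axes: x right, y down, z forward; pixel columns grow to the right and rows downward; lengths in m; the calibration is good to about 2 mm. A picture is of the moment at which its call begins. There is no depth.
A pose or a line that the arm cannot do raises IKError and nothing moves.
- sign_off(): hands the job in; it is judged then, once.
Readings, each from a call of its own:
- current_t(): time.
- current_joint_pos(): joint angles.
- current_qd(): joint speeds.
- current_effort(): joint torques, N m.
- current_ee_pos(): TCP position.
- current_ee_rot(): TCP orientation.
- current_force(): force on the tool from outside, world axes, zero at the start.
- current_torque(): the same for the moment, N m.
- current_grip_width(): opening from 0.0 (shut) to 1.0 (fully open).
- current_gripper_force(): force on a finger pad.
Only numpy, scipy, OpenCV 4.12 (cv2) and the standard library are available. Lean on these libraries where they do the work, as an engineer would, in place of code of your own. Each camera call takes 0.05 s, during which the arm holds its last target. There are 200 camera calls.

### The job

Sort the two ratchet clamps lying on the counter by their jaws. Put the open one flat on the floor of the red tray beside the clamp already there, without squeezing it shut. Lay the ratcheted-shut one on the bare apron of the orange dock, jaws towards the clear cover, and let go of it; then, from its handle end, slide it under the cover until the jaws are fully home against the end stop. Leave the other things on the counter where they are.

Things in the scene. Friction and masses are not known exactly. Their poses are not given: they have to be found in the camera images.
- open_clamp_pivot (a point): OPEN clamp lying flat, steel jaws, blue handles spread apart: centre of its dark pivot block (28 x, 42 y, 28 mm high), 14 mm above its underside, near the centre of mass. +x to the jaw tips (66 mm), handles end at -104 mm, z up; arms 18 mm high. The block's flats across y can be pinched without moving the jaws; squeezing the handles shuts it. 0.26 to 0.4 kg
- open_lever (a joint): opening of the open clamp's moving half (rad): 0 = jaws shut, 0.28 to 0.40 at the start. The moving handle swings to the clamp's +y side (outer end then up to 65 mm off the axis), its jaw to -y; the other handle is fixed, outer face at y = -22 mm. Stays where it is left, held by about 0.2 Nm of friction
- shut_clamp_pivot (a point): SHUT clamp, same tool, sizes and axes, jaws ratcheted shut, handles together: centre of its pivot block, 14 mm above its underside. It may be gripped across the block or across both handles: 44 mm over their outer faces (y = -22 to +22), from 34 to 104 mm behind the pivot, 18 mm high
- shut_lever (a joint): opening of the shut clamp (rad), 0 = shut; locked stiffly
- stored_clamp_pivot (a point): another OPEN clamp of the same kind already lying in the red tray, to stay there; pivot block centre, same axes
- stored_lever (a joint): opening of the clamp in the tray (rad), 0 = shut
- tray: red open tray, fixed, 240 (x) by 260 (y) mm outside, 26 mm high, walls and floor 5 mm thick; origin at the centre of its underside. The stored clamp lies in its -y half, jaws about +x; the +y half is free
- dock: dock, fixed: dark steel base plate 330 (x) by 130 (y) mm, 4 mm thick, origin at the centre of its underside, +x into the bay. Bare apron from x = -165 to +45 mm; bay from +45 to the orange end stop at +155, between side walls 58 mm apart, under a clear cover (44 to 48 mm up, 78 mm wide outside). A clamp fully home has its pivot at x = +89, y = 0
- spray_center (a point): red spray can, 60 mm across, 170 high, standing loose; point half-way up; a bystander
- jar_center (a point): amber jar, 56 mm across, 70 high, standing loose; point half-way up; a bystander
- spool_center (a point): spool of copper-coloured welding wire, 100 mm across, 52 high, loose; point half-way up; a bystander
- tipbox_center (a point): small cardboard box, 50 x 80 x 35 mm, loose; point at its centre; a bystander
Mind the look-alikes: they are no part of the job. Leave any brown or yellow look-alike of the part that bears shut_clamp_pivot alone.

How it is judged:
By the outcome, as a careful person would: the job done as asked, in the order asked, and still so for the second after the job is handed in, with the robot touching nothing.
It also fails if it takes over 69 s, if anything falls off the work surface, if the arm or the gripper's body presses on something with over 40 N, if the wrist force passes 120 N, or if a joint passes its speed limit or range.

## Working session

There is one attempt and no reset: what is moved stays moved. The work goes in short steps, each a Python script; the robot and the scene stay as the last script left them, time stands still between calls to the robot, and variables do not carry over. Pictures are saved under pics/ and viewed, at most 10 in all, crops included, and the job is handed in when it is done.

```bash
ls; mkdir -p pics; python3 - <<'E'
from rig import *
import cv2,pickle
d={n:capture(n) for n in("top","scene")}
pickle.dump(d,open("cap0.pkl","wb"))
for n in d:
    cv2.imwrite(f"pics/{n}0.png",cv2.resize(d[n]["img"],(800,500)))
    print(n,d[n]["intrinsics"],d[n]["T"])
print(current_t(),current_ee_rot())
E
```

```text
pics
top [[485.58644053   0.         331.1737206 ]
 [  0.         485.58644053 196.63200007]
 [  0.           0.           1.        ]] [[-0.02535559 -0.99704797  0.07247369  0.40479848]
 [-0.99944243  0.02370748 -0.02351148 -0.01931994]
 [ 0.0217239  -0.07302942 -0.99709316  1.51210955]
 [ 0.          0.          0.          1.        ]]
scene [[442.64635006   0.         318.07208593]
 [  0.         442.64635006 194.37909435]
 [  0.           0.           1.        ]] [[ 0.6741643   0.41779828 -0.60905426  1.20670795]
 [ 0.73847348 -0.3672064   0.5655231  -0.71884539]
 [ 0.01262596 -0.83102591 -0.55609039  0.748427  ]
 [ 0.          0.          0.          1.        ]]
0.1 [ 9.81641499e-01  1.90732299e-01 -2.73510064e-05 -1.07568884e-03]
```

View pics/top0.png

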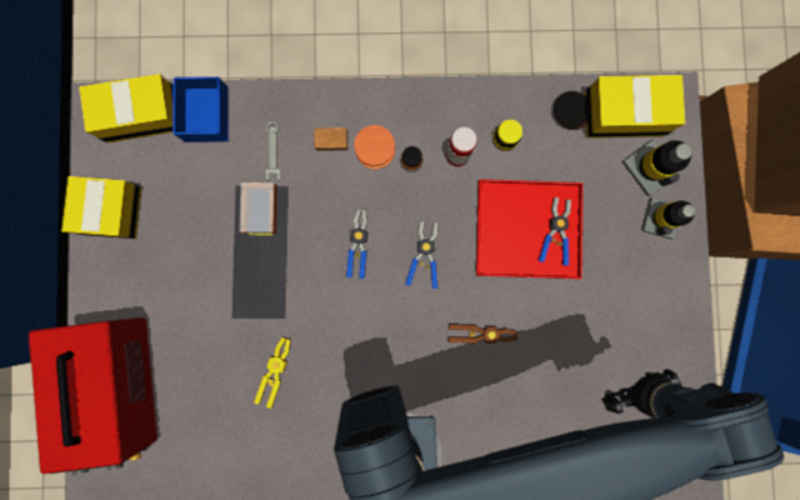

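View pics/scene0.png

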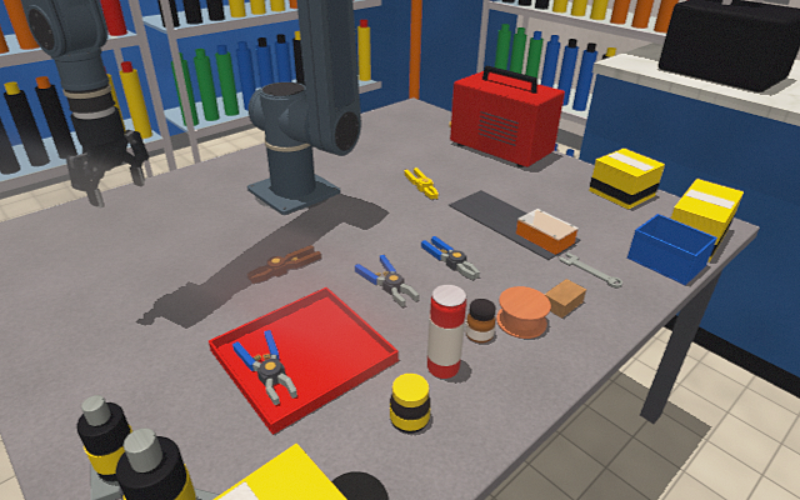

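The two blue candidates at (358,235) and (427,248) in the top view look shut and open respectively. The brown one at (490,334) and the yellow one at (272,370) are look-alikes. I'll confirm in enlarged crops.

```bash
python3 - <<'E'
import cv2,pickle,numpy as np
d=pickle.load(open("cap0.pkl","rb"))["top"]["img"]
def c(x,y,w,h,s): return cv2.resize(d[y:y+h,x:x+w],None,fx=s,fy=s,interpolation=cv2.INTER_CUBIC)
a=c(270,160,90,75,8); cv2.imwrite("pics/c1.png",a)
b=np.hstack([c(180,140,60,120,5),c(375,140,100,120,5)[:, :500]]); cv2.imwrite("pics/c2.png",b); print(a.shape,b.shape)
E
```

```text
(600, 720, 3) (600, 800, 3)
```

View pics/c1.png

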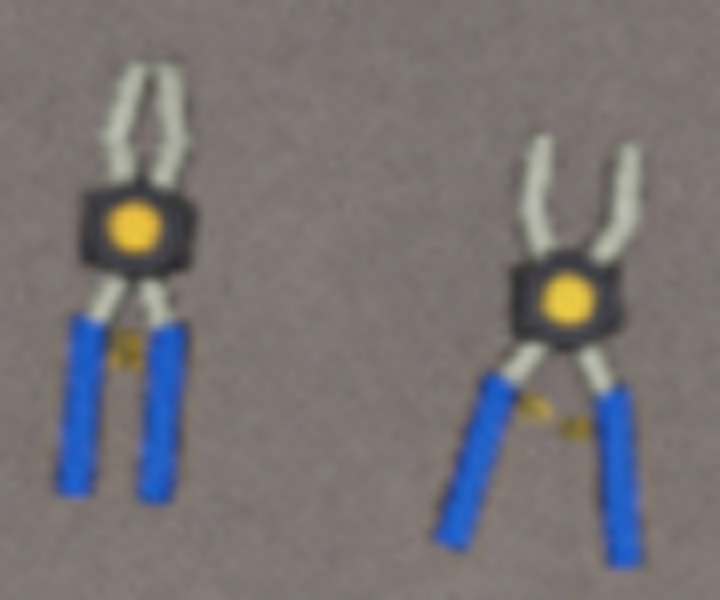

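View pics/c2.png

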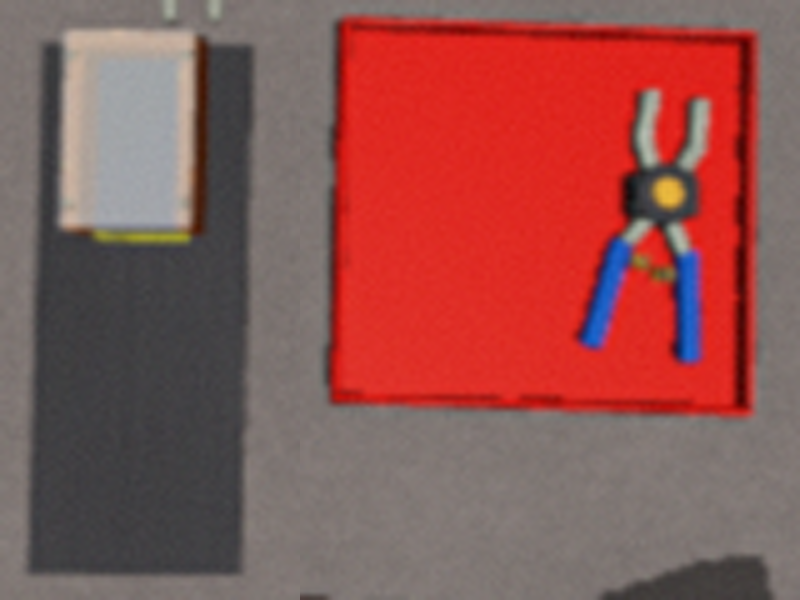

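Confirmed: the left clamp, pivot at crop (135,227), has parallel handles and near-closed jaws, so it is the shut one. The right clamp, pivot (568,300), has spread handles, so it is the open one. The dock apron end corners are at (28,572) and (240,572), and the tray rim corners at (342,20), (757,33), (750,412) and (332,403).

```bash
cat > h.py <<'E'
import numpy as np,cv2
from scipy.spatial.transform import Rotation as R
def ray(c,u,v,z):
    K,T=c["intrinsics"],c["T"]; d=T[:3,:3]@np.linalg.solve(K,[u,v,1]); o=T[:3,3]
    return o+d*(z-o[2])/d[2]
def down(yaw):  # tool z down, tool x at heading yaw  (tool y = yaw-90)
    return (R.from_euler('z',yaw)*R.from_euler('x',np.pi)).as_quat()
E
python3 - <<'E'
from h import *; import pickle
c=pickle.load(open("cap0.pkl","rb"))["top"]
def p(x,y,x0,y0,s,z): return ray(c,x0+(x+.5)/s-.5,y0+(y+.5)/s-.5,z)
A=lambda x,y,z:p(x,y,270,160,8,z); D=lambda x,y,z:p(x,y,180,140,5,z); T=lambda x,y,z:p(x-300,y,375,140,5,z)
np.set_printoptions(precision=4,suppress=True)
def show(n,*q): print(n,*[x[:2] for x in q])
def hd(a,b): v=b-a; return round(np.degrees(np.arctan2(v[1],v[0])),1)
sp=A(135,227,.029);hm=(A(75,495,.018)+A(155,502,.018))/2;jt=A(152,65,.018)
show("shut",sp,hm,jt); print(hd(hm,sp),hd(hm,jt),np.linalg.norm(sp-hm),np.linalg.norm(sp-jt))
op=A(568,300,.029);fe=A(625,565,.018);fs=A(613,388,.018)
show("open",op,fe,fs);print(hd(fe,fs),"ends",A(452,548,.018)[:2],"jaws",A(540,138,.018)[:2],A(630,147,.018)[:2])
dn=[D(28,572,.004),D(240,572,.004),D(42,45,.004),D(252,45,.004)]
show("dock",*dn);print(hd(dn[0],dn[2]),hd(dn[1],dn[3]),np.linalg.norm(dn[0]-dn[2]),np.linalg.norm(dn[0]-dn[1]))
cv=[D(62,230,.048),D(190,230,.048),D(65,30,.048),D(202,35,.048)];show("cover",*cv)
t=[T(342,20,.026),T(757,33,.026),T(750,412,.026),T(332,403,.026)];show("tray",*t);print(np.mean(t,0),hd(t[3],t[0]),hd(t[2],t[1]),hd(t[1],t[0])-90,np.linalg.norm(t[0]-t[1]),np.linalg.norm(t[0]-t[3]))
show("stored",T(668,193,.034),T(592,345,.023),T(687,360,.023),T(688,255,.023))
E
```

```text
shut [0.5425 0.082 ] [0.4392 0.0923] [0.6063 0.075 ]
-5.7 -5.9 0.10440714347057913 0.0650686882959492
open [ 0.5106 -0.083 ] [ 0.4088 -0.1027] [ 0.477  -0.0999]
2.3 ends [ 0.417  -0.0364] jaws [ 0.5745 -0.0743] [ 0.5702 -0.1091]
dock [0.3486 0.3974] [0.3452 0.268 ] [0.6751 0.3876] [0.6723 0.2573]
-1.7 -1.9 0.3266259886291976 0.12952397615678668
cover [0.5545 0.3642] [0.5527 0.2876] [0.6761 0.3619] [0.6713 0.2793]
tray [ 0.6739 -0.2193] [ 0.6601 -0.4779] [ 0.4248 -0.4628] [ 0.4368 -0.2053]
[ 0.5489 -0.3413  0.026 ] -3.4 -3.7 -3.0 0.25898705961894386 0.23749775350346528
stored [ 0.5605 -0.4158] [ 0.4686 -0.3675] [ 0.4579 -0.426 ] [ 0.5228 -0.4295]
```

```bash
python3 - <<'E'
from rig import *; from h import *; import pickle
print(ik([.5106,-.083,.16],down(np.radians(182.3))), ik([.5708,-.2924,.15],down(np.radians(176.6))))
move_ptp([.5106,-.083,.16],down(np.radians(182.3)))
command_gripper(0.75)
c=capture("wrist"); pickle.dump(c,open("w1.pkl","wb")); cv2.imwrite("pics/w1.png",c["img"])
print(current_t(),current_ee_pos(),c["T"][:3,3],current_force())
def px(P):
    q=np.linalg.inv(c["T"])@np.r_[P,1]; u=c["intrinsics"]@q[:3]; return (u/u[2])[:2].round(0)
print(px([.5106,-.083,.029]),px([.4088,-.1027,.018]),px([.5745,-.0743,.018]))
E
```

```text
[-0.29083245  0.02502806 -0.08780235  1.45796592  0.         -0.33097502] [-0.57791399  0.35192831  0.26625477  1.48512278  0.         -0.5185728 ]
2.375 [ 0.51057935 -0.08333138  0.16000802] [ 0.42985341 -0.08646633  0.29147001] [-0.22399167  0.15973342 -0.25934457]
[317. 194.] [295.  57.] [323. 259.]
```

View pics/w1.png

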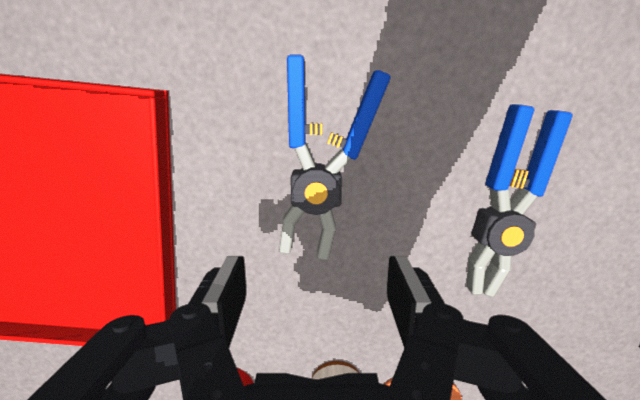

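The wrist view agrees with the estimates: pivot at (316,193) against (317,194) predicted, and fixed handle end at (296,57) against (295,57). Next is the grasp.

```bash
python3 - <<'E'
from rig import *; from h import *; import pickle
f0=current_force()
movel([.5106,-.083,.06],0.2)
print(movel([.5106,-.083,.015],0.06,until_force=6),current_ee_pos())
command_gripper(0.0,35)
print("grip",current_grip_width()*85,current_gripper_force(),current_ee_pos())
movel([.5106,-.083,.03],0.08); movel([.5106,-.083,.14],0.2)
wait(.1)
print("lift",current_grip_width()*85,current_gripper_force(),current_force()-f0,current_torque(),current_t())
c=capture("wrist"); pickle.dump(c,open("w2.pkl","wb")); cv2.imwrite("pics/w2.png",c["img"])
E
```

```text
False [ 0.51085756 -0.08307498  0.01523239]
grip 41.25458041647123 37.72157549858093 [ 0.51141833 -0.08347374  0.01589449]
lift 41.21279340558838 37.24257946014404 [-0.42101131 -0.32984568 -2.81839387] [ 0.04678133 -0.03260577  0.00912586] 5.3917
```

View pics/w2.png

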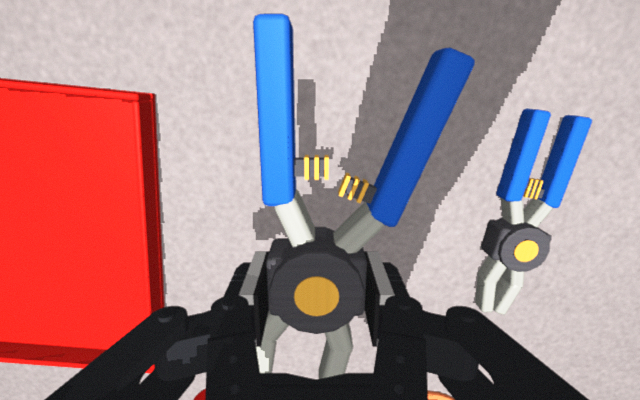

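The open clamp is held level by its block at (316,290), and the handles are still spread. Now I'll place it in the tray.

```bash
python3 - <<'E'
from rig import *; from h import *; import pickle
q=down(np.radians(176.6))
move_ptp([.5708,-.2924,.13],q)
movel([.5708,-.2924,.04],0.2)
wait(.1)
print(movel([.5708,-.2924,.019],0.04,until_force=4),current_ee_pos(),current_force())
command_gripper(0.7); print(current_grip_width())
movel([.5708,-.2924,.04],0.1); movel([.5708,-.2924,.16],0.25)
c=capture("wrist"); pickle.dump(c,open("w3.pkl","wb")); cv2.imwrite("pics/w3.png",c["img"]); print(current_t())
E
```

```text
True [ 0.57074492 -0.29245936  0.02083415] [-0.22518019 -1.22716336  4.39979797]
0.7015743608843007
8.875
```

View pics/w3.png

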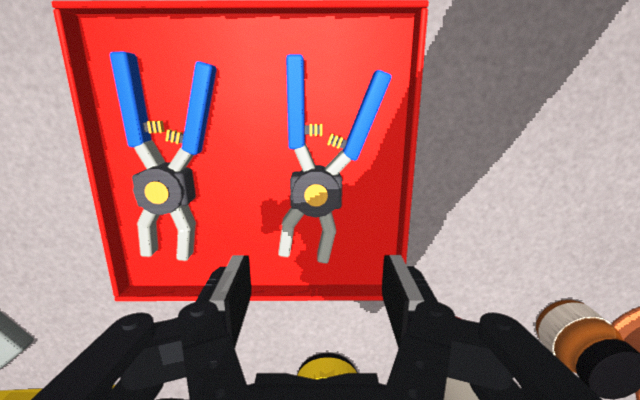

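The open clamp lies flat in the free half, pivot at (316,195), with its jaws still open and clear of the stored one at (157,193). On to the shut clamp.

```bash
python3 - <<'E'
from rig import *; from h import *; import pickle
x,y=.5425,.082
move_ptp([x,y,.14],down(np.radians(174.2)))
movel([x,y,.06],0.2)
print(movel([x,y,.015],0.06,until_force=6),current_ee_pos())
command_gripper(0.0,40)
print("grip",current_grip_width()*85)
movel([x,y,.03],0.08); movel([x,y,.14],0.2)
print("lift",current_grip_width()*85,current_gripper_force(),current_ee_pos())
x,y=.4773,.3286
move_ptp([x,y,.13],down(np.radians(178.2)))
movel([x,y,.04],0.2); wait(.1)
print(movel([x,y,.017],0.04,until_force=4),current_ee_pos())
command_gripper(0.7)
movel([x,y,.04],0.1); movel([x,y,.18],0.25)
c=capture("wrist"); pickle.dump(c,open("w4.pkl","wb")); cv2.imwrite("pics/w4.png",c["img"]); print(current_t())
E
```

```text
False [0.54274016 0.08202994 0.01520408]
grip 40.54884262408322
lift 40.70296530307991 42.90872097015381 [0.54172323 0.08198388 0.13864188]
True [0.47740689 0.3287936  0.01994504]
16.7167
```

View pics/w4.png

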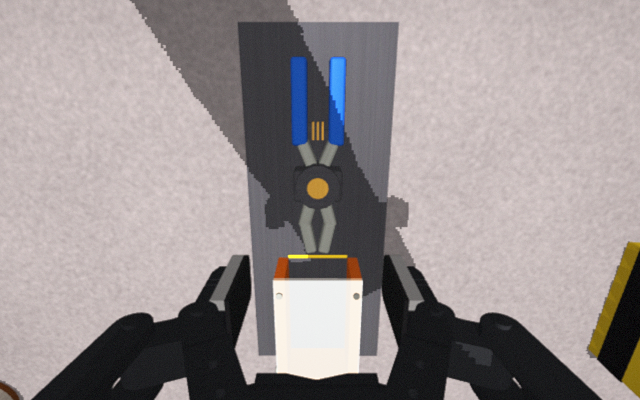

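Clamp on the apron is square with the bay: pivot (318,188), handles' midline 318.5, mouth midline 318. Now I'll push both handle ends with the two finger tips.

```bash
python3 - <<'E'
from rig import *; from h import *; import pickle
a=np.radians(-1.8); o=np.array([.5103,.3276]); u=np.array([np.cos(a),np.sin(a)])
P=lambda x,z: [*(o+u*x),z]
command_gripper(0.25)
move_ptp(P(-.180,.12),down(np.radians(178.2)))
print(movel(P(-.180,.0185),0.2,until_force=10)); wait(.1)
rel=lambda:((np.array(current_ee_pos())[:2]-o)@u).round(4)
print(movel(P(-.045,.0185),0.07,until_force=15),rel(),current_force())
print(movel(P(-.015,.0185),0.03,until_force=15),rel(),current_force(),current_t())
c=capture("wrist"); pickle.dump(c,open("w5.pkl","wb"))
s=capture("scene"); pickle.dump(s,open("s5.pkl","wb"))
cv2.imwrite("pics/w5.png",np.hstack([cv2.resize(c["img"][150:400,200:440],(400,417)),cv2.resize(s["img"][120:245,320:440],(400,417))]))
E
```

```text
False
False -0.045 [-3.47649192 -0.2173282   1.2915455 ]
True -0.0271 [ 0.16052671 -0.1427186  -0.95441837] 21.4167
```

View pics/w5.png

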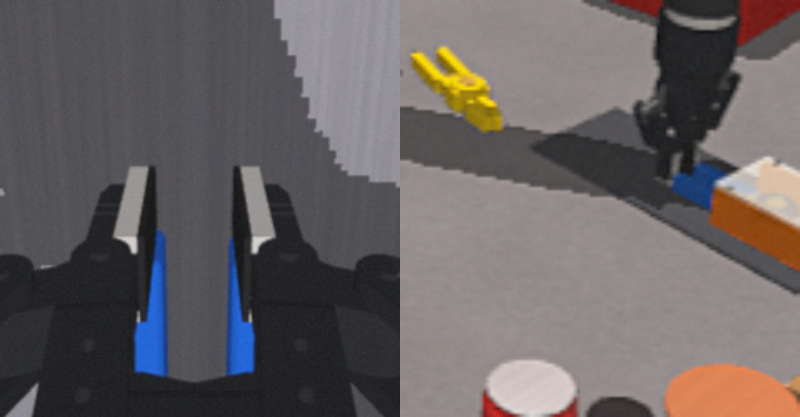

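The fingers are behind the handle ends and the block is under the cover. The stop came at -27 mm against about -26 expected. I'll press again gently, then back off and check.

```bash
python3 - <<'E'
from rig import *; from h import *; import pickle
a=np.radians(-1.8); o=np.array([.5103,.3276]); u=np.array([np.cos(a),np.sin(a)])
P=lambda x,z: [*(o+u*x),z]
rel=lambda:((np.array(current_ee_pos())[:2]-o)@u).round(4)
print(movel(P(-.015,.0185),0.012,until_force=18),rel(),current_force())
wait(.3); print(rel(),current_force())
movel(P(-.06,.0185),0.1); movel(P(-.06,.16),0.25)
c=capture("wrist"); pickle.dump(c,open("w6.pkl","wb"))
def px(p):
    x,z,y=p; w=o+u*x+np.array([-u[1],u[0]])*y
    q=np.linalg.inv(c["T"])@np.r_[w,z,1]; k=c["intrinsics"]@q[:3]; return (k/k[2])[:2].round(0)
for n,p in dict(handleL=(-.015,.022,.0155),handleR=(-.015,.022,-.0155),pivot=(.089,.033,0),mouth=(.045,.048,.039)).items(): print(n,px(p))
cv2.imwrite("pics/w6.png",c["img"]); print(current_t())
E
```

```text
True -0.0272 [-0.37658062 -0.42273148  0.46455251]
-0.0277 [ 0.09471887 -0.42576817  0.5572123 ]
handleL [335. 248.]
handleR [299. 248.]
pivot [316. 358.]
mouth [363. 327.]
23.925
```

View pics/w6.png

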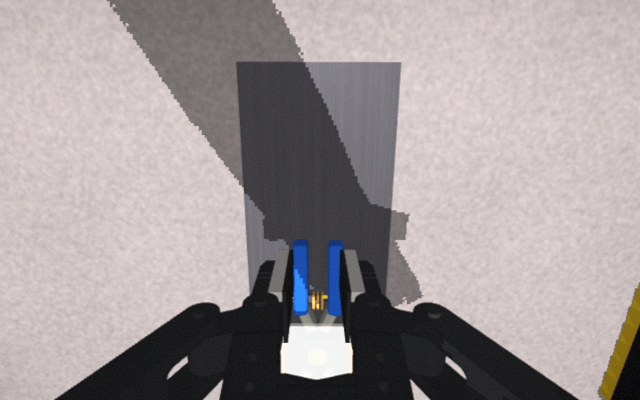

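This shows the handle ends at row ~241 (predicted 248 for their top edge, and the end face is visible too). The picture budget is now used up, so I'll check the depth numerically: blue handle ends against the plate's near edge, known to be at -165 mm.

```bash
python3 - <<'E'
from rig import *; from h import *; import pickle
a=np.radians(-1.8); o=np.array([.5103,.3276]); u=np.array([np.cos(a),np.sin(a)])
P=lambda x,z: [*(o+u*x),z]
move_ptp(P(.10,.21),down(np.radians(178.2))); wait(.3)
c2=capture("wrist"); pickle.dump(c2,open("w7.pkl","wb")); print(current_t())
for n,c in(("w4",pickle.load(open("w4.pkl","rb"))),("w6",pickle.load(open("w6.pkl","rb"))),("w7",c2)):
    im=c["img"].astype(int); b=(im[...,0]>im[...,2]+60)&(im[...,0]>100)
    r,k=np.nonzero(b); m=abs(k-318)<50; r,k=r[m],k[m]
    for lo,hi in((0,318),(318,640)):
        s=(k>=lo)&(k<hi); rr=r[s].min(); cc=k[s][r[s]<rr+4].mean(); cm=k[s].mean()
        for z in(.004,.022):
            p=ray(c,cc,rr-.5,z)[:2]-o; print(n,"row",rr,"col",round(cc,1),"z",z,"dock x,y",(p@u).round(4),(p@[-u[1],u[0]]).round(4))
    g=im[...,:].sum(2)[:,268:372:8].astype(float); g=np.median(g,1)
    col=im[:140,350].sum(1); e=np.argmin(np.diff(np.convolve(col,[1/3]*3,'same'))[3:-3])+4
    p=ray(c,350,e-.5,.004)[:2]-o; print(" plate edge row",e,(p@u).round(4))
    y=(im[...,2]>im[...,0]+40)&(im[...,1]>im[...,0]+20); r,k=np.nonzero(y); m=abs(k-318)<25
    print(" yellow n",m.sum(),"rows",np.unique(r[m],return_counts=True)[0][[0,-1]] if m.any() else"","cam dock x",((c["T"][:2,3]-o)@u).round(3))
E
```

```text
24.9833
w4 row 57 col 298.3 z 0.004 dock x,y -0.1397 -0.0157
w4 row 57 col 298.3 z 0.022 dock x,y -0.1382 -0.0148
w4 row 57 col 337.5 z 0.004 dock x,y -0.1397 0.0168
w4 row 57 col 337.5 z 0.022 dock x,y -0.1382 0.0158
 plate edge row 22 -0.1658
 yellow n 776 rows [121 378] cam dock x -0.114
w6 row 239 col 300.5 z 0.004 dock x,y -0.0161 -0.0149
w6 row 239 col 300.5 z 0.022 dock x,y -0.0236 -0.014
w6 row 240 col 335.1 z 0.004 dock x,y -0.0153 0.0165
w6 row 240 col 335.1 z 0.022 dock x,y -0.0228 0.0155
 plate edge row 62 -0.1659
 yellow n 160 rows [292 309] cam dock x -0.136
w7 row 46 col 298.5 z 0.004 dock x,y -0.0182 -0.0157
w7 row 46 col 298.5 z 0.022 dock x,y -0.0162 -0.0148
w7 row 46 col 334.5 z 0.004 dock x,y -0.0182 0.0169
w7 row 46 col 334.5 z 0.022 dock x,y -0.0163 0.016
 plate edge row 110 0.0378
 yellow n 133 rows [106 120] cam dock x 0.018
```

The plate edge reads -165.9 mm (true -165) and the handle ends read -16 mm, so the corrected value is -15 mm. That puts the pivot at +89 mm, fully home and straight.

```bash
python3 -c "
from rig import *
print(sign_off(),current_t())"
```

```text
the job is handed in; nothing more can be done
the job is handed in; nothing more can be done
```

The job is handed in at about 25 s: the open clamp lies flat and still open in the red tray beside the stored one, and the shut clamp was laid on the apron, released, and pushed from its handle end against the dock's end stop (pivot measured at +89 mm).

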